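# Open the mist line up to its memory stop

## Robot

A 6-joint arm with a two-finger parallel gripper is mounted at the origin on the work surface. World frame = base frame: x ahead of the robot, y to its left, z up, the work surface at z = 0. Lengths are in m, angles in degrees, forces in N, time in s.
With the tool pointing down it reaches from about 0.25 to 0.725 m from the base axis. Payload 9.7 kg.
Tool frame: the origin (TCP) lies on the front face of the gripper's body, between the roots of the fingers; the fingertips stand bot.nose_length ahead of it and the grasp point (between the pads) lies 54 mm ahead of it (bot.nose_length is the distance from the TCP to the fingertips, in m); y points along the fingers, x is the direction in which the jaws open and shut, and the axes are right-handed (so a half turn about y gives the same grasp; the last joint's range is limited). The gripper opens to 85 mm and grips with 20 to 120 N. Pads are 22 mm wide; open, the fingers measure 114 mm over their backs; the gripper's body (76 mm by 85 mm) begins 54 mm behind the grasp point. The pads swing forward as they close: fully open they stand 13 mm farther back than shut.
Start: joints at [-69.442, 4.979, 10.078, 95.1, 0, 90], TCP at [0.193, -0.515, 0.304] pointing down, gripper open.
Joint ranges: [-179.16, 179.16], [-48.56, 103.87], [-65.8, 70.77], [-126.05, 130.52], [-82.76, 87.17], [-180, 180]. Speed limits (degrees/s): [127.2, 127.2, 147.25, 180, 180, 180].

## Interface

Orientations are given as [roll, pitch, yaw] about the fixed x, y, z axes, in that order (R = Rz(yaw) Ry(pitch) Rx(roll)).
In Python, from workcell import bot gives the robot as it stands. The module is installed in compiled form; this text tells all that it offers.
- The arm moves only by the shell command python3 -m crank 'ROWS' [FORCE]. ROWS is JSON, a list of rows, each an object with "travel": the shift along the tool's x, y, z each as a share of 0.15 m, from -1 to 1, a list of three; "rot": the turn, a rotation vector about the tool's x, y, z each as a share of 90 degrees, from -1 to 1, a list of three; "claw": the opening, from -1 (shut) to 1 (fully open). In form: [{"travel": [tx, ty, tz], "rot": [rx, ry, rz], "claw": claw}, ...]. A call has 1 to 20 rows; each row is the pose to reach, as a shift and turn from the pose measured when the call began, along the tool's axes at that moment; what a row does not reach only later rows make up. A row lasts 1/10 s, in which the tool goes at most 50 mm and 8.59 degrees, less where a joint would pass 70% of its speed; a pose out of reach is approached as far as the arm can. A call with a number of a shift or a turn outside -1 to 1 is refused whole. A call with a gripper value outside its range is refused whole. The fingers move at their own pace and stop on an object; FORCE is the grip in N (left out, the last holds). Time passes only in rows, so rows that repeat a pose let the fingers close. It gives the time, the measured TCP pose, the force and the opening at its end, in the units of the state.
- bot.get_obs(): the state, without advancing time (a new reading comes with each control period).
- bot.camera(name): name is "scene" or "top" or "wrist"; returns the picture (480x640x3 uint8, blue, green, red); there is no depth.
- bot.get_calibration(name): a dict with "vfov" (degrees; the focal length in pixels is half the picture's height over the tangent of half this angle, whatever the lens; pixels are square), "cx", "cy" (the principal point, pixels), "camera_from_world" (4x4, takes a point from world to camera coordinates); the wrist camera has in their place "T_tool_cam" (4x4, takes a point from camera to tool coordinates, whose origin is the TCP and whose axes are the tool frame's). Camera axes: x right, y down, z forward; pixel columns grow to the right and rows downward; lengths in m; the calibration is good to about 2 mm. A picture is of the moment at which its call begins: read the wrist's pose just before it. get_calibration takes no time and is no camera call.
- bot.job_done(): hands the job in, once; it reports no verdict.
The state is a dict: "time": time; "q": joint angles; "qd": joint speeds; "joint_efforts": joint torques, N m; "ee_pos": TCP position; "tcp_rot": TCP orientation; "wrist_force": force on the tool from outside, world axes, zero at the start; "torque": the same for the moment, N m; "opening": finger opening in m.
Only numpy, scipy, OpenCV 4.12 (cv2) and the standard library are available. Lean on these libraries where they do the work, as an engineer would, in place of code of your own. Each camera call takes 0.05 s, during which the arm holds its last target. There are 200 camera calls.

## Task

Get the mist line ready for the seedlings: turn the small blue inner knob anticlockwise until its white tab rests firmly against the orange stop pin on the black outer ring. Go by feel with a light touch: the stop must not be forced, and the outer ring must stay at its setting. Then, with the flow set, swing the red shut-off lever fully open so that it lies in line with the pipe, leaving the other things on the table where they are.

Things in the scene. Friction and masses are not known exactly. Their poses are not given: they have to be found in the camera images.
- inner_knob: Blue round knob, 30 mm in diameter, 42 mm tall, upright axis, in the middle of the ring's flat top. Origin on its axis at its underside (84 mm above the table), z up; x points along the middle of its white tab, 7 mm wide, reaching out to 31 mm from the axis, 2 to 8 mm above the ring. It turns about z (anticlockwise from above opens) against 0.08 N m of friction and stays where it is left.
- knob_grip (a point): Point on the knob's axis 32 mm above the ring's top face, 10 mm below the knob's top: the height to grip it. From 10 mm above the ring up the knob is free all round; lower down fingers meet pin, tab or ring. Once the tab is on the pin, the knob stiffens by about 7 N m/rad (0.27 N m for each 10 N on the pin); more than 12 N on the pin (0.32 N m) forces it. From the start the pin is 0.3 to 1.5 rad away.
- outer_ring: Black ribbed memory ring, 71 mm in diameter, 16 mm high, coaxial with and below the knob (68 to 84 mm above the table). Origin on the axis at its underside, z up; x points to the middle of a slot in its top face, 27 mm from the axis, along which the stop pin is clamped. The ring can turn about the same axis and is held only by friction of 0.45 N m.
- ring_mark (a point): Point on the ring's upper rim, 35.5 mm from the axis, in the direction of the slot's middle. The stop pin stands anywhere from 0.3 rad before to 0.3 rad past that direction; its place is not given and must be felt (or seen). It is a post in an orange rubber sleeve, 8 mm in diameter, 9 mm tall, 27 mm from the axis; the tab touches it when their middles are 0.28 rad apart.
- cock_lever (a joint): Angle (rad) of the red shut-off lever about its upright axis: 0 shut (square to the pipe, pointing to the robot's side), growing anticlockwise seen from above to 1.571, fully open at its stop (along the pipe, away from the knobs). It rubs with 0.12 N m and stays where it is left.
- cock_axis (a point): Fixed point on the lever's turning axis at the height of the lever (74 mm above the table), on the pipe 150 mm from the knobs' axis.
- lever_grip (a point): Point in the middle of the lever's red sleeve, 75 mm from its axis. The sleeve is 20 mm wide, 11 mm thick (68.5 to 79.5 mm above the table) and reaches from 35 to 97 mm from the axis; on the robot's side of the pipe nothing stands beside or below it but the base board, 14 mm high.
- seedling_tray: White plastic seedling tray with cells, 120 x 180 x 42 mm, behind the mist line under the nozzle. Leave it. Origin at the centre of its underside.
- olive_pot: Olive ceramic pot, 90 mm in diameter, 82 mm tall. Leave it. Origin at the centre of its underside.
- feed_bottle: Amber bottle, 64 mm in diameter, 150 mm tall. Leave it. Origin at the centre of its underside.
- label_cup: Bamboo cup of plant labels, 68 mm in diameter, 140 mm tall. Leave it. Origin at the centre of its underside.
- pot_feet: Grey round silicone pot feet set, 88 mm across, 12 mm tall. Leave it. Origin at the centre of its underside.
- root_rake: Three-tined steel root rake with wooden handle, 250 mm long, lying flat. Leave it. Origin on the table under its middle.
- trowel: Steel trowel with wooden handle, 300 mm long, lying flat. Leave it. Origin on the table under the middle of its blade.

How it is judged:
By the outcome, as a careful person would: the job done as asked, in the order asked, and still so for the second after the job is handed in, with the robot touching nothing.
It also fails if it takes over 64 s, if anything falls off the work surface, if the arm or the gripper's body presses on something with over 40 N, if the wrist force passes 120 N, or if a joint passes its speed limit or range.

## Working session

There is one attempt and no reset: what is moved stays moved. The work goes in short steps, Python scripts to look and compute and a shell command to move; the robot and the scene stay as the last step left them, time stands still between calls to the robot, and variables do not carry over. Pictures are saved under pics/ and viewed, on a budget of 10 in all, crops included, one or two more only if the job needs it, and the job is handed in when it is done.

```bash
mkdir -p pics
cat > h.py <<'E'
import numpy as np, cv2
from workcell import bot
from scipy.spatial.transform import Rotation as R
def K(c):
    f=240/np.tan(np.radians(c["vfov"])/2); return f,c["cx"],c["cy"]
def ray(name,uv,pose=None):
    c=bot.get_calibration(name); f,cx,cy=K(c)
    d=np.array([(uv[0]-cx)/f,(uv[1]-cy)/f,1.])
    if name=="wrist":
        p,r=pose; T=np.eye(4); T[:3,:3]=R.from_euler('xyz',r,degrees=True).as_matrix(); T[:3,3]=p
        W=T@np.array(c["T_tool_cam"])
    else: W=np.linalg.inv(np.array(c["camera_from_world"]))
    return W[:3,3],W[:3,:3]@d
def onz(name,uv,z,pose=None):
    o,d=ray(name,uv,pose); return o+d*(z-o[2])/d[2]
def proj(name,P,pose=None):
    c=bot.get_calibration(name); f,cx,cy=K(c)
    if name=="wrist":
        p,r=pose; T=np.eye(4); T[:3,:3]=R.from_euler('xyz',r,degrees=True).as_matrix(); T[:3,3]=p
        M=np.linalg.inv(T@np.array(c["T_tool_cam"]))
    else: M=np.array(c["camera_from_world"])
    q=M[:3,:3]@np.array(P)+M[:3,3]; return np.array([cx+f*q[0]/q[2],cy+f*q[1]/q[2]])
def wpose():
    o=bot.get_obs(); return np.array(o["ee_pos"]),np.array(o["tcp_rot"])
E
python3 - <<'E'
from h import *
o=bot.get_obs(); print(o, bot.nose_length)
a=bot.camera("top"); b=bot.camera("scene")
cv2.imwrite("pics/top.png",a); cv2.imwrite("pics/scene.png",b)
for n in("top","scene","wrist"): print(n,bot.get_calibration(n))
E
```

```text
{'time': 0.0, 'q': array([-6.94423372e+01,  5.01210222e+00,  1.00317758e+01,  9.50995091e+01,
        1.40431602e-04,  8.99999766e+01]), 'qd': array([ 0.02182395,  0.00984236,  0.05156875, -0.06992538,  0.08100526,
       -0.01295385]), 'joint_efforts': array([-2.22711656e-04, -5.20391643e+01,  4.64802539e+01,  1.62009423e-02,
       -8.28877387e-05, -2.66419130e-05]), 'ee_pos': array([ 0.19308273, -0.5148416 ,  0.3031494 ]), 'tcp_rot': array([-8.99998595e+01,  7.98355954e-02, -6.94423138e+01]), 'wrist_force': array([-0.4699776,  0.4385958, -0.4834409]), 'torque': array([0.01594426, 0.00816953, 0.02909239]), 'opening': 0.08517477246827963} 0.0726
top {'vfov': 54.58196687717175, 'cx': 318.85583983811836, 'cy': 241.18943445764148, 'camera_from_world': array([[-0.01930719, -0.99949981, -0.02504714,  0.06471535],
       [-0.99734309,  0.02101347, -0.06975092,  0.52463343],
       [ 0.07024235,  0.0236339 , -0.99724994,  1.44302243],
       [ 0.        ,  0.        ,  0.        ,  1.        ]])}
scene {'vfov': 56.005044387190075, 'cx': 315.651048249777, 'cy': 245.3994597027141, 'camera_from_world': array([[-0.69662868,  0.71732607, -0.01232025,  0.3513604 ],
       [ 0.57619709,  0.54917537, -0.60531258, -0.24956366],
       [-0.42744052, -0.428777  , -0.79589251,  1.6509193 ],
       [ 0.        ,  0.        ,  0.        ,  1.        ]])}
wrist {'vfov': 59.64891158333307, 'cx': 313.14126192177605, 'cy': 237.66394018519483, 'T_tool_cam': array([[ 9.99999511e-01, -7.65700600e-04, -6.26028981e-04,
         1.75695747e-04],
       [ 3.69064930e-04, -2.98356120e-01,  9.54454551e-01,
        -6.94825346e-02],
       [-9.17606000e-04, -9.54454315e-01, -2.98355691e-01,
         7.64443796e-02],
       [ 0.00000000e+00,  0.00000000e+00,  0.00000000e+00,
         1.00000000e+00]])}
```

View pics/top.png

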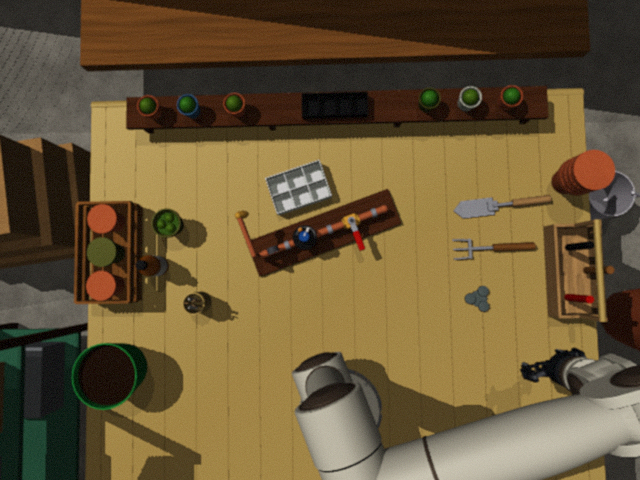

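View pics/scene.png

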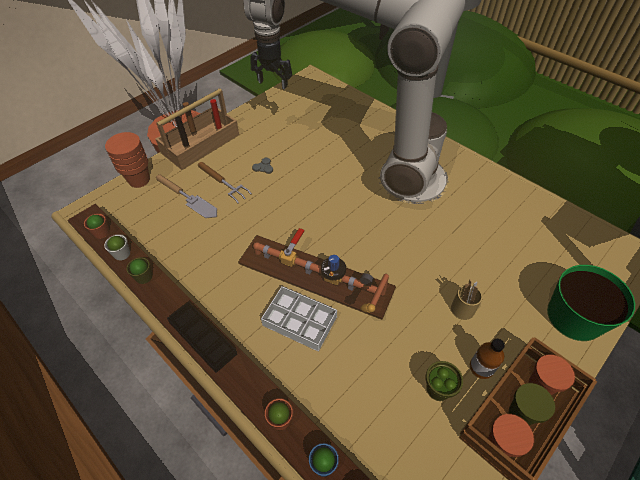

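The top view shows the knob (blue) near (305,234) and the red lever from about (351,222) to (361,249), with the pipe running lower left to upper right. In the scene view the knob is near (334,262) and the lever near (296,240). Next I'll locate both by colour masks.

Run:
```python
from h import *
def blobs(img,lo,hi,roi,hsv=True):
    x0,y0,x1,y1=roi; h=cv2.cvtColor(img,cv2.COLOR_BGR2HSV)
    m=cv2.inRange(h,lo,hi); z=np.zeros_like(m); z[y0:y1,x0:x1]=m[y0:y1,x0:x1]
    n,l,s,c=cv2.connectedComponentsWithStats(z); return [(s[i,4],c[i].round(1),s[i,:4]) for i in range(1,n) if s[i,4]>5],z
t=cv2.imread("pics/top.png"); s=cv2.imread("pics/scene.png")
bt,_=blobs(t,(100,120,40),(125,255,255),(240,190,400,275)); bs,_=blobs(s,(100,100,40),(125,255,255),(240,220,400,330))
print("blue",bt,bs)
rt,mr=blobs(t,(0,225,120),(4,255,255),(240,190,400,275)); rs,_=blobs(s,(0,210,120),(4,255,255),(240,220,400,330)); print("red",rt,rs)
b=max(bt,key=lambda k:k[0]); print("knob@.12",onz("top",b[1],.115))
b2=max(bs,key=lambda k:k[0]); print("knob scene",onz("scene",b2[1],.115))
r=max(rt,key=lambda k:k[0]); print("lever",onz("top",r[1],.079)); 
r2=max(rs,key=lambda k:k[0]); print("lever sc",onz("scene",r2[1],.077))
ys,xs=np.nonzero(mr); P=np.array([onz("top",p,.0795)[:2] for p in zip(xs,ys)]); P-=P.mean(0); print("lever dir",np.linalg.svd(P)[2][0], np.ptp(P@np.linalg.svd(P)[2][0]))
crop=np.hstack([cv2.resize(t[185:285,235:405],None,fx=4,fy=4,interpolation=cv2.INTER_CUBIC)]); cv2.imwrite("pics/topc.png",crop)
```

```text
blue [(np.int32(92), array([303.3, 236.5]), array([298, 231,  12,  11], dtype=int32))] [(np.int32(95), array([334. , 261.3]), array([328, 255,  11,  16], dtype=int32))]
red [(np.int32(91), array([358.3, 239.8]), array([353, 232,  11,  18], dtype=int32))] [(np.int32(11), array([300.9, 230.2]), array([298, 229,   6,   4], dtype=int32)), (np.int32(6), array([296.2, 234.2]), array([295, 232,   4,   5], dtype=int32)), (np.int32(6), array([293.2, 241.7]), array([291, 241,   5,   3], dtype=int32))]
knob@.12 [0.53386806 0.09732821 0.115     ]
knob scene [0.53389369 0.10357444 0.115     ]
lever [ 0.52330525 -0.06606513  0.079     ]
lever sc [ 0.49775239 -0.06919354  0.077     ]
lever dir [-0.93168592 -0.36326483] 0.053677519585171765
```

View pics/topc.png

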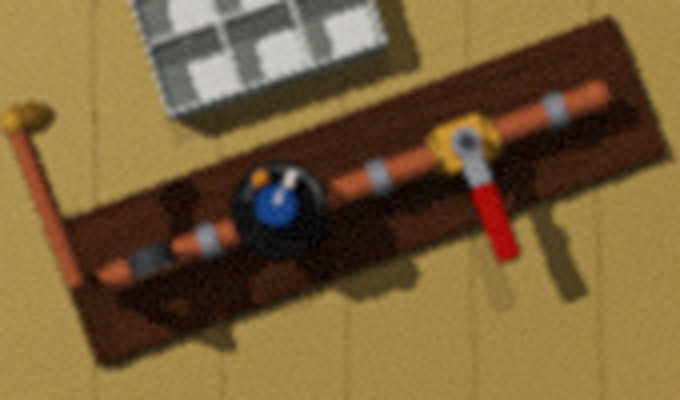

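The crop shows the knob at about (276,206), the orange pin at (260,178), the white tab tip at (290,178) and the cock axis at (466,142). The knob is at about (0.534, 0.100) and the pipe runs at -68.7°. The pin is roughly 50° anticlockwise of the tab. I'll move above the knob, keeping the yaw, for a wrist view.

```bash
python3 -m crank '[{"travel":[-0.76,0,0.89],"rot":[0,0,0],"claw":1},{"travel":[-0.76,0,0.89],"rot":[0,0,0],"claw":1},{"travel":[-0.76,0,0.89],"rot":[0,0,0],"claw":1},{"travel":[-0.76,0,0.89],"rot":[0,0,0],"claw":1},{"travel":[-0.76,0,0.89],"rot":[0,0,0],"claw":1}]' 20
python3 -m crank '[{"travel":[-0.76,0,0.89],"rot":[0,0,0],"claw":1},{"travel":[-0.76,0,0.89],"rot":[0,0,0],"claw":1},{"travel":[-0.76,0,0.89],"rot":[0,0,0],"claw":1},{"travel":[-0.76,0,0.89],"rot":[0,0,0],"claw":1},{"travel":[-0.76,0,0.89],"rot":[0,0,0],"claw":1}]'
python3 -m crank '[{"travel":[-0.76,0,0.89],"rot":[0,0,0],"claw":1},{"travel":[-0.76,0,0.89],"rot":[0,0,0],"claw":1},{"travel":[-0.76,0,0.89],"rot":[0,0,0],"claw":1},{"travel":[-0.76,0,0.89],"rot":[0,0,0],"claw":1},{"travel":[-0.76,0,0.89],"rot":[0,0,0],"claw":1}]'
python3 - <<'E'
from h import *
p,r=wpose(); M=R.from_euler('xyz',r,degrees=True).as_matrix()
print(p,r,bot.get_obs()["q"].round(1)); print("to go", M.T@(np.array([.534,.1,.304])-p)/.15)
E
```

```text
time: 0.6
ee_pos: [0.2792, -0.3589, 0.3037]
tcp_rot: [-90.0, 0.1, -69.2]
wrist_force: [0.7, -0.5, 0.2]
opening: 0.0852
time: 1.1
ee_pos: [0.3647, -0.203, 0.3037]
tcp_rot: [-90.0, 0.1, -69.0]
wrist_force: [0.1, -0.5, -0.1]
opening: 0.0853
time: 1.6
ee_pos: [0.4498, -0.0474, 0.3032]
tcp_rot: [-90.0, 0.1, -68.9]
wrist_force: [-0.8, -0.6, -0.8]
opening: 0.0855
[ 0.44982354 -0.04735521  0.30322118] [-90.00685515   0.12324653 -68.87901971] [-6.100e+00 -8.300e+00 -2.900e+00  9.540e+01  1.000e-01  1.528e+02]
to go [-0.71417031 -0.00376091  0.87746203]
```

```bash
python3 -m crank '[{"travel":[-0.71,0,0.88],"rot":[0,0,0],"claw":1},{"travel":[-0.71,0,0.88],"rot":[0,0,0],"claw":1},{"travel":[-0.71,0,0.88],"rot":[0,0,0],"claw":1},{"travel":[-0.71,0,0.88],"rot":[0,0,0],"claw":1},{"travel":[-0.71,0,0.88],"rot":[0,0,0],"claw":1},{"travel":[-0.71,0,0.88],"rot":[0,0,0],"claw":1}]'
python3 - <<'E'
from h import *
pose=wpose(); im=bot.camera("wrist"); cv2.imwrite("pics/w1.png",im); np.savez("w1.npz",p=pose[0],r=pose[1])
h=cv2.cvtColor(im,cv2.COLOR_BGR2HSV); print(pose)
for nm,lo,hi,z in (("blue",(100,120,40),(125,255,255),.105),("orange",(8,150,150),(20,255,255),.092),("white",(0,0,170),(180,50,255),.092)):
    n,l,s,c=cv2.connectedComponentsWithStats(cv2.inRange(h,lo,hi))
    for i in range(1,n):
        if s[i,4]>60: print(nm,s[i],c[i].round(1),onz("wrist",c[i],z,pose).round(4))
E
```

```text
time: 2.2
ee_pos: [0.5347, 0.0983, 0.3029]
tcp_rot: [-90.1, 0.1, -68.9]
wrist_force: [0.0, -0.5, -0.1]
opening: 0.0854
(array([0.53472924, 0.09827866, 0.30289957]), array([-90.08452269,   0.11004511, -68.90191513]))
blue [ 288  201   52   60 2217] [312.9 231.3] [0.5318 0.0977 0.105 ]
orange [302 178  13  14  86] [308.3 184.1] [0.558  0.1112 0.092 ]
white [  240     0   258    83 12959] [363.2  46.4] [0.6497 0.1101 0.092 ]
white [325 187  25  24 266] [336.6 198. ] [0.556  0.0898 0.092 ]
white [227 191  19  27 464] [236.2 203.9] [0.5275 0.1524 0.092 ]
white [407 196  20  28 490] [416.8 209.3] [0.5685 0.0355 0.092 ]
white [593 202  21  26 455] [603.5 214.5] [ 0.6114 -0.086   0.092 ]
white [ 499  209   35   59 1084] [514.  239.1] [ 0.5736 -0.0374  0.092 ]
white [313 221  18  18 122] [322.1 229.3] [0.5318 0.0909 0.092 ]
white [485 374  20  13 169] [492.4 379.1] [ 0.4659 -0.0784  0.092 ]
```

View pics/w1.png

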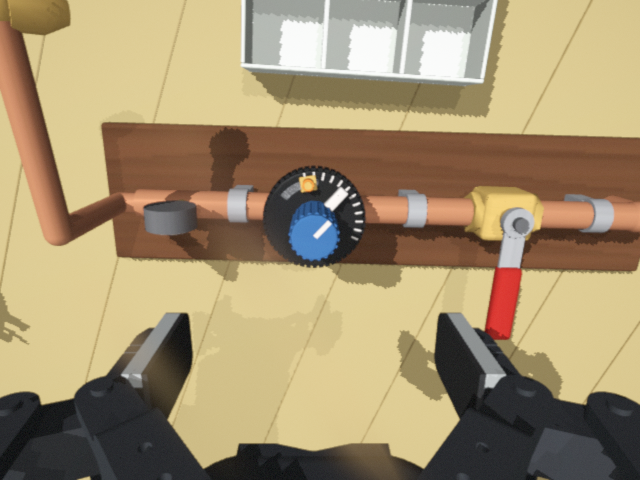

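The wrist view shows the ring centred near (314,214), the pin at (308,184), the tab near (337,198), and the lever axis at (517,224) with its sleeve ending at (498,338). Next I'll work out the geometry.

Run:
```python
from h import *
d=np.load("w1.npz"); pose=(d["p"],d["r"]); M=R.from_euler('xyz',pose[1],degrees=True).as_matrix()
W=lambda uv,z: onz("wrist",uv,z,pose)
k1=W((313.5,236),.126); far=W((314.5,166),.084); k2=far-.0355*M[:,2]; L=W((264,214),.084);Rr=W((365,214),.084)
print("knob top",k1,"ring",k2,"LR mid",(L+Rr)/2,"diam",np.linalg.norm(L-Rr))
c=np.array([*((k1+k2)/2)[:2],0]); print("c",c)
for n,uv,z in (("pin",(308.3,183),.093),("tab",(342,192),.092),("tabmid",(336.6,198),.092)):
    P=W(uv,z)-c; print(n,np.hypot(P[0],P[1]),np.degrees(np.arctan2(P[1],P[0])))
a=W((517,225),.082); e=W((498,337),.079); v=(e-a)[:2]; print("axis",a,"end",e,np.linalg.norm(v),np.degrees(np.arctan2(v[1],v[0])), "dist",np.linalg.norm((a-c)[:2]))
print("to go",M.T@(np.array([c[0],c[1],.172])-pose[0])/.15)
```

```text
knob top [0.53491617 0.09846    0.126     ] ring [0.53671568 0.09845982 0.08405237] LR mid [0.53824327 0.0990582  0.084     ] diam 0.07162495777776215
c [0.53581592 0.09845991 0.        ]
pin 0.02648619264324089 29.45028839252412
tab 0.027473534382271 -22.58000128084835
tabmid 0.021995694098767303 -23.253996292779245
axis [ 0.58254549 -0.03994072  0.082     ] end [ 0.49570576 -0.073253    0.079     ] 0.093009933937406 -159.01286746161935 dist 0.14607664945720247
to go [0.00315654 0.87264777 0.00848122]
```

```bash
python3 -m crank '[{"travel":[0,0.3,0.005],"rot":[0,0,0],"claw":1},{"travel":[0,0.55,0.01],"rot":[0,0,0],"claw":1},{"travel":[0.003,0.75,0.01],"rot":[0,0,0],"claw":1},{"travel":[0.003,0.87,0.01],"rot":[0,0,0],"claw":0},{"travel":[0.003,0.87,0.01],"rot":[0,0,0],"claw":-0.1},{"travel":[0.003,0.87,0.01],"rot":[0,0,0],"claw":-0.1},{"travel":[0.003,0.87,0.01],"rot":[0,0,0],"claw":-0.1},{"travel":[0.003,0.87,0.01],"rot":[0,0,0],"claw":-0.1}]' 20
python3 - <<'E'
from h import *
o=bot.get_obs(); print(o["ee_pos"],o["tcp_rot"],o["wrist_force"],o["torque"],o["opening"],o["q"].round(1))
im=bot.camera("wrist"); cv2.imwrite("pics/w2.png",im)
E
```

```text
time: 3.05
ee_pos: [0.5364, 0.098, 0.1743]
tcp_rot: [-89.9, 0.1, -69.0]
wrist_force: [-0.3, 0.5, 0.2]
opening: 0.0386
[0.5364213  0.09804664 0.17432307] [-8.99198512e+01  7.81622694e-02 -6.89674415e+01] [-0.26570701  0.46090381  0.1510205 ] [-0.03183973  0.0131082  -0.03065956] 0.03855505000625463 [ 1.030e+01  3.700e+00 -5.600e+00  8.060e+01  1.000e-01  1.693e+02]
```

View pics/w2.png

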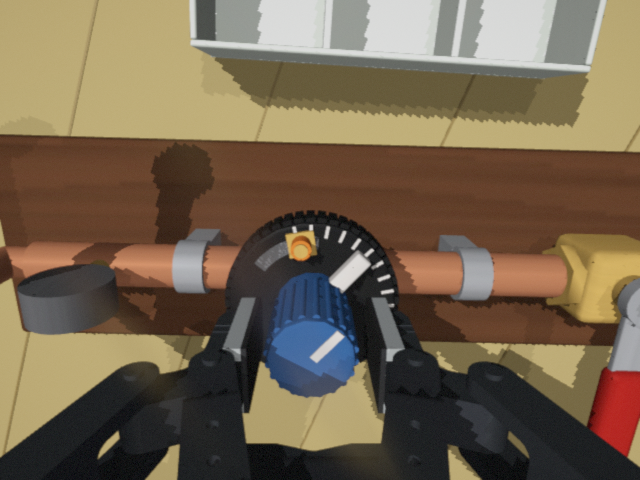

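The knob sits centred between the pads, with the tab at (350,270) and the pin at (300,245). I'll close lightly and make a first safe turn of 22°, which is well short of the expected 36°.

```bash
python3 -m crank '[{"travel":[0,0.02,0],"rot":[0,0,0],"claw":-0.2},{"travel":[0,0.02,0],"rot":[0,0,0],"claw":-0.3},{"travel":[0,0.02,0],"rot":[0,0,0],"claw":-0.5},{"travel":[0,0.02,0],"rot":[0,0,0],"claw":-1},{"travel":[0,0.02,0],"rot":[0,0,0],"claw":-1},{"travel":[0,0.02,0],"rot":[0,0,0],"claw":-1}]' 20
python3 -c "
from h import *
o=bot.get_obs(); print(o['tcp_rot'],o['wrist_force'],o['torque'],o['opening'])"
python3 -m crank '[{"travel":[0,0,0],"rot":[0,-0.03,0],"claw":-1},{"travel":[0,0,0],"rot":[0,-0.07,0],"claw":-1},{"travel":[0,0,0],"rot":[0,-0.11,0],"claw":-1},{"travel":[0,0,0],"rot":[0,-0.15,0],"claw":-1},{"travel":[0,0,0],"rot":[0,-0.19,0],"claw":-1},{"travel":[0,0,0],"rot":[0,-0.23,0],"claw":-1},{"travel":[0,0,0],"rot":[0,-0.25,0],"claw":-1},{"travel":[0,0,0],"rot":[0,-0.25,0],"claw":-1}]'
python3 -c "
from h import *
o=bot.get_obs(); print(o['tcp_rot'],o['wrist_force'],o['torque'],o['opening'])
cv2.imwrite('pics/w3.png',bot.camera('wrist'))"
```

```text
time: 3.7
ee_pos: [0.5364, 0.0987, 0.1714]
tcp_rot: [-89.9, 0.1, -68.9]
wrist_force: [-1.1, 5.0, 4.4]
opening: 0.0288
[-89.89396177   0.13238062 -68.92549925] [-1.14300014  4.97270563  4.37694624] [ 1.08623566  0.21198661 -0.0775358 ] 0.028804102946789305
time: 4.5
ee_pos: [0.5359, 0.0995, 0.1714]
tcp_rot: [-89.8, 0.2, -46.3]
wrist_force: [-4.2, 7.2, 3.3]
opening: 0.0292
[-89.82976136   0.20349475 -46.31000556] [-4.24540854  7.16700998  3.30349243] [1.54883656 0.80278044 0.05659108] 0.029183355428275156
```

View pics/w3.png

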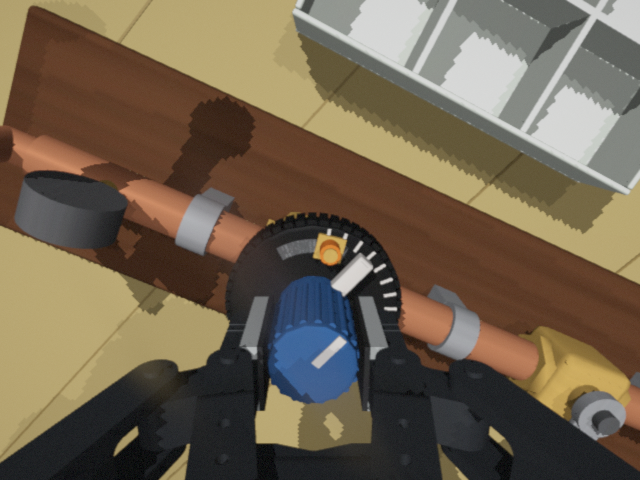

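The tab (352,274) turned with the fingers and is nearing the pin (330,250). I'll continue slowly, reading Tz while the tool is still moving.

```bash
cat > rd.py <<'E'
from workcell import bot
o=bot.get_obs(); print("yaw %.2f"%o['tcp_rot'][2],"F",o['wrist_force'].round(1),"T",o['torque'].round(3),"t",o["time"])
E
python3 -m crank '[{"travel":[-0.004,0,0],"rot":[0,-0.01,0],"claw":-1},{"travel":[-0.004,0,0],"rot":[0,-0.02,0],"claw":-1},{"travel":[-0.004,0,0],"rot":[0,-0.03,0],"claw":-1},{"travel":[-0.004,0,0],"rot":[0,-0.04,0],"claw":-1}]' >/dev/null; python3 rd.py
python3 -m crank '[{"travel":[0,0,0],"rot":[0,-0.01,0],"claw":-1},{"travel":[0,0,0],"rot":[0,-0.02,0],"claw":-1}]' >/dev/null; python3 rd.py
python3 -m crank '[{"travel":[0,0,0],"rot":[0,-0.01,0],"claw":-1},{"travel":[0,0,0],"rot":[0,-0.02,0],"claw":-1}]' >/dev/null; python3 rd.py
python3 -m crank '[{"travel":[0,0,0],"rot":[0,-0.01,0],"claw":-1}]' >/dev/null; python3 rd.py
python3 -m crank '[{"travel":[0,0,0],"rot":[0,-0.01,0],"claw":-1}]' >/dev/null; python3 rd.py
```

```text
yaw -42.69 F [1.9 2.2 1. ] T [ 0.084 -0.379 -0.089] t 4.95
yaw -40.82 F [0.8 2.3 1.4] T [ 0.301 -0.145 -0.071] t 5.15
yaw -38.94 F [0.9 1.4 1.6] T [ 0.38  -0.157 -0.093] t 5.35
yaw -37.95 F [0.4 0.8 1.7] T [ 0.306 -0.091 -0.073] t 5.45
yaw -36.97 F [-0.1  2.   1.3] T [ 0.34  -0.056 -0.071] t 5.55
```

Moving friction reads about -0.08, as stated. I'll creep on in 0.45–0.9° steps.

```bash
python3 -m crank '[{"travel":[0,0,0],"rot":[0,-0.01,0],"claw":-1}]' >/dev/null; python3 rd.py
python3 -m crank '[{"travel":[0,0,0],"rot":[0,-0.01,0],"claw":-1}]' >/dev/null; python3 rd.py
python3 -m crank '[{"travel":[0,0,0],"rot":[0,-0.01,0],"claw":-1}]' >/dev/null; python3 rd.py
```

```text
yaw -35.99 F [-0.3  2.1  1.6] T [ 0.399 -0.092 -0.101] t 5.65
yaw -35.00 F [-0.3  1.2  2.7] T [ 0.334 -0.033 -0.106] t 5.75
yaw -34.02 F [0.2 1.6 1.9] T [ 0.318 -0.096 -0.109] t 5.85
```

```bash
python3 -m crank '[{"travel":[0,0,0],"rot":[0,-0.008,0],"claw":-1}]' >/dev/null; python3 rd.py
python3 -m crank '[{"travel":[0,0,0],"rot":[0,-0.006,0],"claw":-1}]' >/dev/null; python3 rd.py
```

```text
yaw -33.22 F [-0.5  2.5  1.9] T [ 0.368 -0.063 -0.078] t 5.95
yaw -32.62 F [-0.4  2.6  2. ] T [ 0.364  0.018 -0.153] t 6.05
```

```bash
python3 -m crank '[{"travel":[0,0,0],"rot":[0,-0.005,0],"claw":-1}]' >/dev/null; python3 rd.py
python3 -m crank '[{"travel":[0,0,0],"rot":[0,-0.005,0],"claw":-1}]' >/dev/null; python3 rd.py
```

```text
yaw -32.13 F [-0.4  2.   2.5] T [ 0.386 -0.014 -0.155] t 6.15
yaw -31.65 F [-0.4  3.1  2. ] T [ 0.4   -0.024 -0.199] t 6.25
```

The tab is on the pin, with torque rising at about 0.1 N m/deg. Two small steps more.

```bash
python3 -m crank '[{"travel":[0,0,0],"rot":[0,-0.004,0],"claw":-1}]' >/dev/null; python3 rd.py; python3 -m crank '[{"travel":[0,0,0],"rot":[0,0,0],"claw":-1}]' >/dev/null; python3 rd.py
python3 -c "
from h import *
cv2.imwrite('pics/w4.png',bot.camera('wrist'))"; python3 rd.py
```

```text
yaw -31.26 F [-0.7  2.3  2.7] T [ 0.423 -0.034 -0.224] t 6.35
yaw -31.25 F [0.4 2.7 1.9] T [ 0.4   -0.052 -0.217] t 6.45
yaw -31.26 F [-0.2  2.   2. ] T [ 0.384  0.029 -0.142] t 6.5
```

View pics/w4.png

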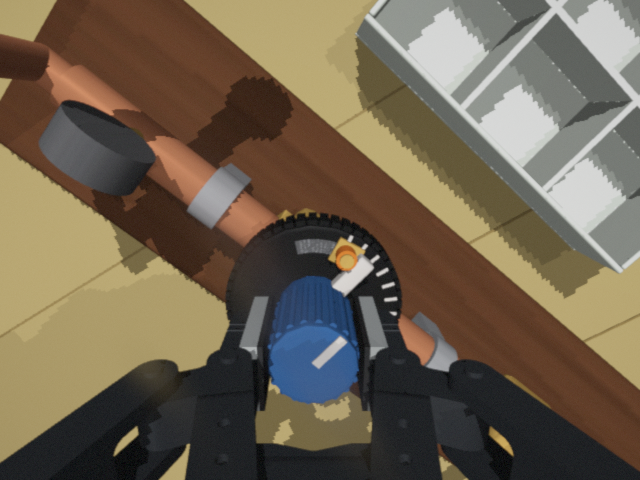

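The tab (352,276) touches the pin sleeve (346,257). I'll take a few holding readings and press slightly more.

```bash
H='[{"travel":[0,0,0],"rot":[0,0,0],"claw":-1}]'
python3 -m crank '[{"travel":[0,0,0],"rot":[0,0,0],"claw":-1}]' >/dev/null; python3 rd.py
python3 -m crank '[{"travel":[0,0,0],"rot":[0,-0.004,0],"claw":-1}]' >/dev/null; python3 rd.py
python3 -m crank '[{"travel":[0,0,0],"rot":[0,0,0],"claw":-1}]' >/dev/null; python3 rd.py
```

```text
yaw -31.26 F [-0.   2.5  2.7] T [ 0.356  0.002 -0.174] t 6.6
yaw -30.90 F [-0.1  2.4  2.5] T [ 0.372  0.031 -0.215] t 6.7
yaw -30.88 F [0.1 1.7 1.9] T [ 0.474  0.012 -0.236] t 6.8
```

```bash
python3 -m crank '[{"travel":[0,0,0],"rot":[0,-0.004,0],"claw":-1}]' >/dev/null; python3 rd.py
python3 -m crank '[{"travel":[0,0,0],"rot":[0,0,0],"claw":-1}]' >/dev/null; python3 rd.py
python3 -m crank '[{"travel":[0,0,0],"rot":[0,0,0],"claw":-1}]' >/dev/null; python3 rd.py
```

```text
yaw -30.52 F [-0.6  2.8  2.2] T [ 0.421 -0.014 -0.233] t 6.9
yaw -30.50 F [-0.3  2.3  2.6] T [ 0.421  0.011 -0.289] t 7.0
yaw -30.50 F [0.6 2.4 2.4] T [ 0.422 -0.018 -0.306] t 7.1
```

Mean Tz is about -0.276 N m, so about 0.19 N m or 7 N on the pin: firm and below the 12 N limit. I'll release and rise straight up.

```bash
python3 -m crank '[{"travel":[0,0,0],"rot":[0,0,0],"claw":0},{"travel":[0,0,0],"rot":[0,0,0],"claw":0.1},{"travel":[0,0,0],"rot":[0,0,0],"claw":0.1},{"travel":[0,0,0],"rot":[0,0,0],"claw":0.1},{"travel":[0,-0.2,0],"rot":[0,0,0],"claw":0.1},{"travel":[0,-0.5,0],"rot":[0,0,0],"claw":0},{"travel":[0,-0.87,0],"rot":[0,0,0],"claw":0},{"travel":[0,-0.87,0],"rot":[0,0,0],"claw":0},{"travel":[0,-0.87,0],"rot":[0,0,0],"claw":0}]'
python3 - <<'E'
from h import *
pose=wpose(); im=bot.camera("wrist"); np.savez("w5.npz",p=pose[0],r=pose[1])
cv2.imwrite("pics/w5f.png",im); cv2.imwrite("pics/w5.png",cv2.resize(im[130:330,190:510],None,fx=2.4,fy=2.4,interpolation=cv2.INTER_CUBIC))
h=cv2.cvtColor(im,cv2.COLOR_BGR2HSV)
for nm,lo,hi,z in (("blue",(100,120,40),(125,255,255),.105),("orange",(8,150,150),(20,255,255),.093),("white",(0,0,170),(180,50,255),.092)):
    n,l,s,c=cv2.connectedComponentsWithStats(cv2.inRange(h,lo,hi))
    for i in range(1,n):
        if s[i,4]>60 and abs(c[i][0]-315)<60 and abs(c[i][1]-215)<60:
            P=onz("wrist",c[i],z,pose)-np.array([.5358,.0985,0]); print(nm,s[i,4],c[i].round(1),np.hypot(P[0],P[1]),np.degrees(np.arctan2(P[1],P[0])))
E
```

```text
time: 8.0
ee_pos: [0.5359, 0.0994, 0.3037]
tcp_rot: [-89.7, 0.1, -30.5]
wrist_force: [-0.2, -0.1, -0.3]
opening: 0.0428
blue 2211 [310.9 235.1] 0.004113011428429163 -148.14837088826786
orange 79 [330.  192.1] 0.02574239819515053 34.042671824981255
white 252 [335.4 203.1] 0.021382208330789274 15.43341502410951
white 118 [320.2 233.2] 0.007648077399702959 -84.02877528698772
```

View pics/w5.png

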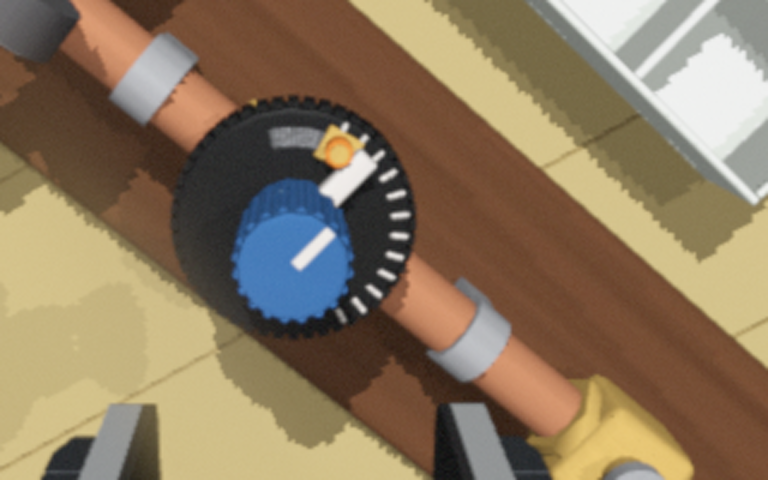

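The white tab lies against the orange pin (crop 348,178 and 338,148). The pin bearing reads 34° against 29.5° before, so I'll check by the ring's tick marks whether the ring moved.

Run:
```python
from h import *
from scipy.optimize import least_squares
for n,f in(("w1","w1"),("w5f","w5")):
    im=cv2.imread(f"pics/{n}.png"); d=np.load(f+".npz"); pose=(d["p"],d["r"])
    g=cv2.cvtColor(im,cv2.COLOR_BGR2HSV); m=cv2.inRange(g,(0,0,110),(180,70,255))
    k,l,s,c=cv2.connectedComponentsWithStats(m,connectivity=4); P=[]
    for i in range(1,k):
        if 6<=s[i,4]<60:
            p=onz("wrist",c[i],.084,pose)[:2]; r=np.hypot(*(p-[.537,.0987]))
            if .027<r<.037: P.append(p)
    P=np.array(P)
    q=least_squares(lambda x:np.hypot(*(P-x[:2]).T)-x[2],[.537,.0987,.032],loss="soft_l1",f_scale=.0005).x
    a=np.sort(np.degrees(np.arctan2(*(P-q[:2]).T[::-1]))); print(n,q.round(4),len(P),a.round(1))
    h=g
    for nm,lo,hi,z in (("orange",(8,150,150),(20,255,255),.092),("white",(0,0,170),(180,50,255),.092)):
        k,l,s,c=cv2.connectedComponentsWithStats(cv2.inRange(h,lo,hi))
        for i in range(1,k):
            v=onz("wrist",c[i],z,pose)[:2]-q[:2]
            if s[i,4]>60 and .015<np.hypot(*v)<.035: print(nm,np.hypot(*v).round(4),np.degrees(np.arctan2(v[1],v[0])).round(1))
```

```text
w1 [0.5328 0.0991 0.0335] 10 [-91.1 -80.2 -69.1 -58.4 -47.4 -36.5  -3.5   7.5  18.8  30.2]
orange 0.0279 25.4
white 0.0251 -22.1
w5f [0.5328 0.0993 0.0335] 11 [-91.3 -80.3 -69.4 -58.4 -47.7 -36.9 -25.6 -14.6  -3.7  18.5  29.8]
orange 0.0277 29.0
white 0.0241 11.8
```

Ticks agree to within 0.2–0.4°, so the ring held. The tab is 38° on, as turned. The pin's apparent 3–4° shift is within what viewing its lit side from another direction gives. Now to the lever: move above it and turn the jaws across it.

```bash
python3 -m crank '[{"travel":[0.2,0,-0.3],"rot":[0,0.09,0],"claw":0},{"travel":[0.45,0,-0.6],"rot":[0,0.18,0],"claw":0},{"travel":[0.45,0,-1],"rot":[0,0.27,0],"claw":0},{"travel":[0.45,0,-1],"rot":[0,0.36,0],"claw":0},{"travel":[0.45,0,-1],"rot":[0,0.43,0],"claw":0},{"travel":[0.45,0,-1],"rot":[0,0.43,0],"claw":0},{"travel":[0.45,0,-1],"rot":[0,0.43,0],"claw":0}]'
python3 - <<'E'
from h import *
pose=wpose(); im=bot.camera("wrist"); cv2.imwrite("pics/w6.png",im); M=R.from_euler('xyz',pose[1],degrees=True).as_matrix()
h=cv2.cvtColor(im,cv2.COLOR_BGR2HSV); m=cv2.inRange(h,(0,200,70),(4,255,255))|cv2.inRange(h,(176,200,70),(180,255,255))
cs,_=cv2.findContours(m,cv2.RETR_EXTERNAL,cv2.CHAIN_APPROX_NONE); k=max(cs,key=cv2.contourArea); rr=cv2.minAreaRect(k); print(rr)
B=np.array([onz("wrist",p,.0785,pose) for p in cv2.boxPoints(rr)]); C=B.mean(0); e=[B[1]-B[0],B[2]-B[1]]; L=max(e,key=np.linalg.norm)
print("sleeve mid",C,"len",[np.linalg.norm(v) for v in e],"ang",np.degrees(np.arctan2(L[1],L[0])))
print(pose,"to go to sleeve mid",M.T@(C-pose[0])/.15)
E
```

```text
time: 8.75
ee_pos: [0.5174, -0.064, 0.2996]
tcp_rot: [-90.0, 0.3, -69.0]
wrist_force: [0.3, 0.7, -0.6]
opening: 0.0425
((330.5, 193.5), (5.0, 43.0), 0.0)
sleeve mid [ 0.53794273 -0.06773623  0.0785    ] len [np.float64(0.030711622561601384), np.float64(0.003464712226115946)] ang 21.55314885732563
(array([ 0.51735958, -0.06396309,  0.2996366 ]), array([-90.02095279,   0.34783051, -69.00167219])) to go to sleeve mid [0.0816041  1.47373211 0.11963342]
```

View pics/w6.png

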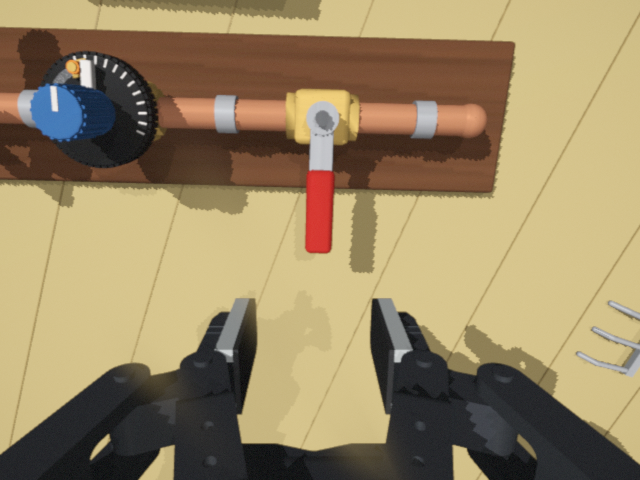

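The lever's axis is at (323,119) and its red sleeve runs from (320,171) to (318,252), about 27 px wide. My mask caught only one edge, so I'll use these points.

Run:
```python
from h import *
pose=wpose(); M=R.from_euler('xyz',pose[1],degrees=True).as_matrix()
W=lambda u,z:onz("wrist",u,z,pose)
a=W((323,119),.084); s=W((320,171),.0795); e=W((318,251),.0795); v=(e-s)/np.linalg.norm(e-s)
print(a,s,e,"len",np.linalg.norm(e-s),"ang",np.degrees(np.arctan2(v[1],v[0])))
ax=e-.097*v; g=ax+.075*v; ax2=s-.035*v; print("axis est",ax,ax2,"grip",g); print("go",M.T@(np.array([g[0],g[1],.141])-pose[0])/.15)
```

```text
[ 0.58361986 -0.04397046  0.084     ] [ 0.55058222 -0.05474668  0.0795    ] [ 0.49552437 -0.07457615  0.0795    ] len 0.05851987008635191 ang -160.1931554222402
axis est [ 0.58678588 -0.04170767  0.0795    ] [ 0.58351163 -0.04288692  0.0795    ] grip [ 0.51622286 -0.06712145  0.0795    ]
go [ 0.024295    1.05936169 -0.01611971]
```

```bash
python3 -m crank '[{"travel":[0.02,0.3,-0.01],"rot":[0,0,0],"claw":0},{"travel":[0.02,0.6,-0.02],"rot":[0,0,0],"claw":0},{"travel":[0.02,0.85,-0.02],"rot":[0,0,0],"claw":0},{"travel":[0.02,1,-0.02],"rot":[0,0,0],"claw":0},{"travel":[0.02,1,-0.02],"rot":[0,0,0],"claw":0}]'
python3 -m crank '[{"travel":[0,0.03,0],"rot":[0,0,0],"claw":0},{"travel":[0,0.055,0],"rot":[0,0,0],"claw":0},{"travel":[0.03,0.055,0],"rot":[0,0,0],"claw":0},{"travel":[0.06,0.055,0],"rot":[0,0,0],"claw":0},{"travel":[0.07,0.055,0],"rot":[0,0,0],"claw":0},{"travel":[0.07,0.055,0],"rot":[0,0,0],"claw":0}]'
python3 rd.py
```

```text
time: 9.3
ee_pos: [0.5138, -0.0659, 0.1461]
tcp_rot: [-90.3, 0.5, -68.8]
wrist_force: [-0.1, 0.0, -0.5]
opening: 0.0428
time: 9.9
ee_pos: [0.5178, -0.0761, 0.1381]
tcp_rot: [-90.3, 0.5, -68.8]
wrist_force: [-0.0, 0.3, 0.3]
opening: 0.0428
yaw -68.84 F [-0.   0.3  0.3] T [ 0.016  0.007 -0.01 ] t 9.9
```

```bash
python3 -m crank '[{"travel":[0.052,-0.01,0.01],"rot":[0,-0.067,0],"claw":0},{"travel":[0.1025,-0.015,0.0255],"rot":[0,-0.133,0],"claw":0},{"travel":[0.151,-0.015,0.046],"rot":[0,-0.2,0],"claw":0},{"travel":[0.197,-0.015,0.072],"rot":[0,-0.267,0],"claw":0},{"travel":[0.241,-0.015,0.102],"rot":[0,-0.333,0],"claw":0},{"travel":[0.2805,-0.015,0.137],"rot":[0,-0.4,0],"claw":0},{"travel":[0.317,-0.015,0.175],"rot":[0,-0.467,0],"claw":0}]'
python3 - <<'E'
from h import *
o=bot.get_obs(); print(o["tcp_rot"],o["wrist_force"],o["torque"]); 
cv2.imwrite("pics/w7.png",bot.camera("wrist"))
E
```

```text
time: 10.6
ee_pos: [0.5593, -0.1112, 0.1399]
tcp_rot: [-89.9, 0.6, -26.6]
wrist_force: [-2.2, 0.2, 0.1]
opening: 0.0425
[-89.90535417   0.60451591 -26.57464061] [-2.15403031  0.17204752  0.07427991] [0.00552895 0.39793952 0.02295501]
```

View pics/w7.png

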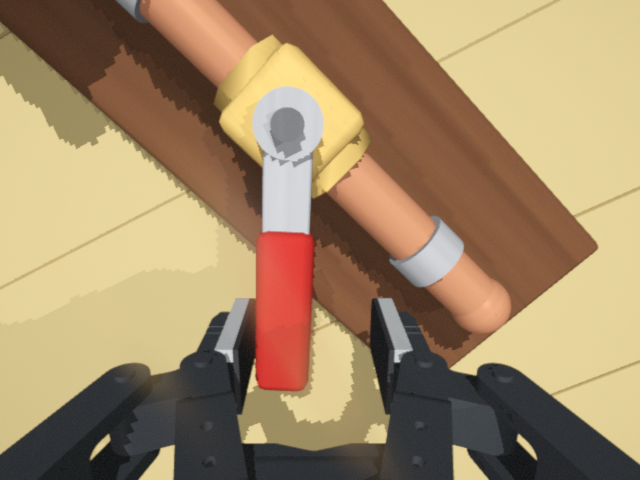

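The lever (red, 284,310) is being swept by the left pad at about 42° and pushes back with 2 N, as expected. I'll repeat the same arc.

```bash
python3 -m crank '[{"travel":[0.052,0,0.01],"rot":[0,-0.067,0],"claw":0},{"travel":[0.1025,0,0.0255],"rot":[0,-0.133,0],"claw":0},{"travel":[0.151,0,0.046],"rot":[0,-0.2,0],"claw":0},{"travel":[0.197,0,0.072],"rot":[0,-0.267,0],"claw":0},{"travel":[0.241,0,0.102],"rot":[0,-0.333,0],"claw":0},{"travel":[0.2805,0,0.137],"rot":[0,-0.4,0],"claw":0}]'
python3 rd.py
python3 -m crank '[{"travel":[0.026,0,0.005],"rot":[0,-0.033,0],"claw":0},{"travel":[0.052,0,0.01],"rot":[0,-0.067,0],"claw":0}]'
python3 rd.py
```

```text
time: 11.25
ee_pos: [0.607, -0.1119, 0.1396]
tcp_rot: [-89.6, 0.4, 9.9]
wrist_force: [-1.0, -0.5, 1.4]
opening: 0.0428
yaw 9.87 F [-1.  -0.5  1.4] T [-0.16   0.384  0.031] t 11.25
time: 11.45
ee_pos: [0.6143, -0.1091, 0.1396]
tcp_rot: [-89.6, 0.4, 15.9]
wrist_force: [-1.8, 0.2, 0.5]
opening: 0.0427
yaw 15.89 F [-1.8  0.2  0.5] T [-0.034  0.384 -0.052] t 11.45
```

```bash
for i in 1; do python3 -m crank '[{"travel":[0.017,0,0.003],"rot":[0,-0.022,0],"claw":0}]' >/dev/null; python3 rd.py
python3 -m crank '[{"travel":[0.017,0,0.003],"rot":[0,-0.022,0],"claw":0}]' >/dev/null; python3 rd.py
python3 -m crank '[{"travel":[0.012,0,0.002],"rot":[0,-0.015,0],"claw":0}]' >/dev/null; python3 rd.py; done
```

```text
yaw 17.85 F [-1.7 -1.9  0.3] T [-0.235  0.284 -0.025] t 11.55
yaw 19.77 F [-1.4 -0.5  0.5] T [-0.217  0.32  -0.037] t 11.65
yaw 21.05 F [-12.6  -4.1   5. ] T [-0.839  2.593 -0.119] t 11.75
```

The stop is felt (13 N along the push, against 1.6 N of friction). Hold briefly, back off to centre, rise and check.

```bash
python3 -m crank '[{"travel":[0,0,0],"rot":[0,0,0],"claw":0}]' >/dev/null; python3 rd.py
python3 -m crank '[{"travel":[-0.04,0,0],"rot":[0,0,0],"claw":0},{"travel":[-0.07,0,0],"rot":[0,0,0],"claw":0},{"travel":[-0.07,0,0],"rot":[0,0,0],"claw":0.2},{"travel":[-0.07,-0.2,0],"rot":[0,0,0],"claw":0.2},{"travel":[-0.07,-0.5,0],"rot":[0,0,0],"claw":0.2},{"travel":[-0.07,-0.85,0],"rot":[0,0.09,0],"claw":0.2},{"travel":[-0.07,-1,0],"rot":[0,0.18,0],"claw":0.2},{"travel":[-0.07,-1,0],"rot":[0,0.27,0],"claw":0.2},{"travel":[-0.07,-1,0],"rot":[0,0.36,0],"claw":0.2},{"travel":[-0.07,-1,0],"rot":[0,0.45,0],"claw":0.2},{"travel":[-0.07,-1,0],"rot":[0,0.54,0],"claw":0.2},{"travel":[-0.07,-1,0],"rot":[0,0.63,0],"claw":0.2},{"travel":[-0.07,-1,0],"rot":[0,0.72,0],"claw":0.2},{"travel":[-0.07,-1,0],"rot":[0,0.81,0],"claw":0.2},{"travel":[-0.07,-1,0],"rot":[0,0.9,0],"claw":0.2}]'
python3 -c "
from h import *
p=wpose(); np.savez('w8.npz',p=p[0],r=p[1]); cv2.imwrite('pics/w8.png',bot.camera('wrist'))"
```

```text
yaw 20.96 F [ 0.3 -1.2  0.3] T [ 0.046 -0.008 -0.004] t 11.85
time: 13.35
ee_pos: [0.6108, -0.1106, 0.2896]
tcp_rot: [-90.6, 0.6, -60.4]
wrist_force: [0.1, -0.6, 0.3]
opening: 0.0514
```

View pics/w8.png

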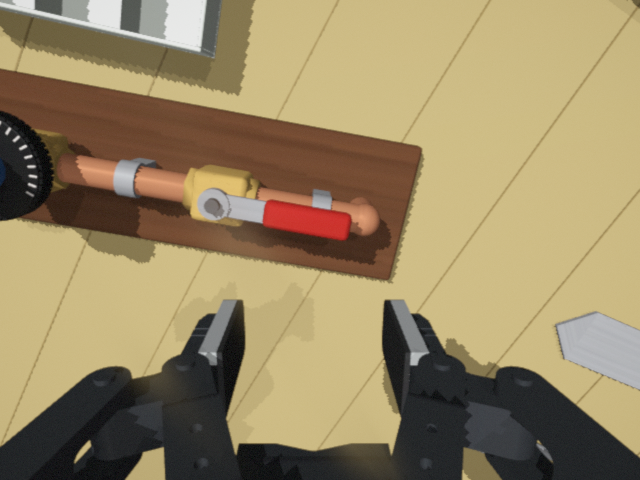

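The lever lies over the pipe: axis at (213,205), sleeve from (266,213) to (350,225). The contact force fell to about 0 on the hold, so I'll check the angle numerically.

Run:
```python
from h import *
im=cv2.imread("pics/w8.png"); d=np.load("w8.npz"); pose=(d["p"],d["r"])
b,g,r=[im[...,i].astype(int) for i in range(3)]
m=((r>190)&(g<70)&(b<70)).astype(np.uint8)   # bright top face
ys,xs=np.nonzero(m); P=np.array([onz("wrist",p,.0795,pose)[:2] for p in zip(xs,ys)])
c=P.mean(0); v=np.linalg.svd(P-c,full_matrices=False)[2][0]; v*=np.sign(v@[.36,-.93])
t=(P-c)@v; n=(P-c)@[-v[1],v[0]]
print("n",len(P),"len",np.ptp(t),"wid",np.ptp(n),"lever ang",np.degrees(np.arctan2(v[1],v[0])),"mid",c,"axis est",c-.066*v)
W=lambda u,z:onz("wrist",u,z,pose)
a=W((213,205),.084)
# board edges z=.014 : far edge & near edge
for e in (((30,76),(415,146)),((120,232),(385,278))):
    q=W(e[1],.014)-W(e[0],.014); print("board edge ang",np.degrees(np.arctan2(q[1],q[0])))
print("axis",a)
h0=np.load("w1.npz"); p1=(h0["p"],h0["r"])
for e in (((108,124),(638,138)),((118,256),(400,262))):
    q=onz("wrist",e[1],.014,p1)-onz("wrist",e[0],.014,p1); print("w1 edge ang",np.degrees(np.arctan2(q[1],q[0])))
```

```text
n 1817 len 0.057088223888668584 wid 0.015919193209022707 lever ang -70.75271883245188 mid [ 0.60685406 -0.10426493] axis est [ 0.58509744 -0.04195403]
board edge ang -70.41087058405215
board edge ang -70.79373612218684
axis [ 0.58621595 -0.04472596  0.084     ]
w1 edge ang -70.41441989214493
w1 edge ang -70.20583865145258
```

The lever reads -70.75° against board edges at -70.2 to -70.8°, a turn of 89.4° from its measured -160.2°. The stop reading included 5 N upward, so it might have been a fingertip brush on the pipe clip. There's plenty of time, so I'll press once more, with the tips 2–3 mm higher.

```bash
python3 -m crank '[{"travel":[0,0,0],"rot":[0,-0.09,0],"claw":0},{"travel":[0,0,0],"rot":[0,-0.18,0],"claw":0},{"travel":[0,0,0],"rot":[0,-0.27,0],"claw":0},{"travel":[0,0,0],"rot":[0,-0.36,0],"claw":0},{"travel":[0,0,0],"rot":[0,-0.45,0],"claw":0},{"travel":[0,0,0],"rot":[0,-0.54,0],"claw":0},{"travel":[0,0.2,0],"rot":[0,-0.63,0],"claw":0},{"travel":[0,0.35,0],"rot":[0,-0.72,0],"claw":0},{"travel":[0,0.5,0],"rot":[0,-0.81,0],"claw":0},{"travel":[0,0.6,0],"rot":[0,-0.9,0],"claw":0},{"travel":[0,0.75,0],"rot":[0,-0.905,0],"claw":0},{"travel":[0,0.9,0],"rot":[0,-0.905,0],"claw":0},{"travel":[0,0.97,0],"rot":[0,-0.905,0],"claw":0},{"travel":[0,0.97,0],"rot":[0,-0.905,0],"claw":0}]'; python3 rd.py
python3 -m crank '[{"travel":[0.025,0,0],"rot":[0,0,0],"claw":0},{"travel":[0.045,0,0],"rot":[0,0,0],"claw":0},{"travel":[0.055,0,0],"rot":[0,0,0],"claw":0}]'; python3 rd.py
python3 -m crank '[{"travel":[0.006,0,0],"rot":[0,0,0],"claw":0}]'; python3 rd.py
```

```text
time: 14.8
ee_pos: [0.6081, -0.11, 0.1427]
tcp_rot: [-89.5, 0.8, 20.6]
wrist_force: [0.1, 0.6, -0.6]
opening: 0.0427
yaw 20.64 F [ 0.1  0.6 -0.6] T [-0.003 -0.059 -0.037] t 14.8
time: 15.1
ee_pos: [0.6166, -0.107, 0.1437]
tcp_rot: [-89.5, 0.7, 20.7]
wrist_force: [1.1, -0.4, -0.6]
opening: 0.0429
yaw 20.66 F [ 1.1 -0.4 -0.6] T [-0.042 -0.044  0.036] t 15.1
time: 15.2
ee_pos: [0.6179, -0.1066, 0.1442]
tcp_rot: [-89.5, 0.7, 20.7]
wrist_force: [-0.0, 0.1, 0.5]
opening: 0.043
yaw 20.68 F [-0.   0.1  0.5] T [-0.022 -0.017  0.014] t 15.2
```

```bash
python3 -m crank '[{"travel":[0.007,0.01,0],"rot":[0,0,0],"claw":0}]' |sed -n 2p; python3 rd.py
python3 -m crank '[{"travel":[0.007,0,0],"rot":[0,0,0],"claw":0}]'|sed -n 2p; python3 rd.py
python3 -m crank '[{"travel":[0.007,0,0],"rot":[0,0,0],"claw":0}]'|sed -n 2p; python3 rd.py
```

```text
ee_pos: [0.6189, -0.1063, 0.1434]
yaw 20.68 F [-6.2 -2.2  4.8] T [-0.517  1.47  -0.056] t 15.3
ee_pos: [0.6191, -0.1062, 0.1433]
yaw 20.67 F [-7.8 -3.4 -0.3] T [-0.606  1.601 -0.102] t 15.4
ee_pos: [0.6192, -0.1062, 0.1431]
yaw 20.64 F [-6.7 -2.7  1.6] T [-0.462  1.29  -0.042] t 15.5
```

It is a firm stop: about 8 N sustained with no movement. I'll back off, rise clear and hand in.

```bash
python3 -m crank '[{"travel":[-0.03,0,0],"rot":[0,0,0],"claw":0},{"travel":[-0.065,0,0],"rot":[0,0,0],"claw":0},{"travel":[-0.065,0,0],"rot":[0,0,0],"claw":0.1},{"travel":[-0.065,-0.2,0],"rot":[0,0,0],"claw":0.1},{"travel":[-0.065,-0.5,0],"rot":[0,0,0],"claw":0.1},{"travel":[-0.065,-0.85,0],"rot":[0,0,0],"claw":0.1},{"travel":[-0.065,-1,0],"rot":[0,0,0],"claw":0.1},{"travel":[-0.065,-1,0],"rot":[0,0,0],"claw":0.1},{"travel":[-0.065,-1,0],"rot":[0,0,0],"claw":0.1},{"travel":[-0.065,-1,0],"rot":[0,0,0],"claw":0.1}]'
python3 rd.py
python3 - <<'E'
from h import *
im=bot.camera("wrist"); pose=wpose()
b,g,r=[im[...,i].astype(int) for i in range(3)]
ys,xs=np.nonzero((r>190)&(g<70)&(b<70)); P=np.array([onz("wrist",p,.0795,pose)[:2] for p in zip(xs,ys)])
v=np.linalg.svd(P-P.mean(0),full_matrices=False)[2][0]; v*=np.sign(v@[.36,-.93]); print("lever",len(P),np.degrees(np.arctan2(v[1],v[0])))
print(bot.job_done())
E
```

```text
time: 16.5
ee_pos: [0.6126, -0.1098, 0.2917]
tcp_rot: [-89.5, 1.1, 20.6]
wrist_force: [-0.2, 0.1, 0.2]
opening: 0.0469
yaw 20.64 F [-0.2  0.1  0.2] T [-0.02  -0.091 -0.035] t 16.5
lever 1646 -70.45569104657655
the job is handed in; nothing more can be done
None
```

The knob is set against the stop pin and the shut-off lever is fully open. I handed the job in at about 16.5 s with the gripper clear of everything.

- **Knob:** I gripped it at 20 N and turned it 38.4° anticlockwise. Friction read about 0.08 N m while turning. Contact came at about 36°, and I stopped at about 0.28 N m in all, roughly 7 N on the pin (limit 12 N). The picture after release shows the tab lying on the pin.
- **Ring:** Its tick marks were within about 0.4° of where they started, so it did not turn.
- **Lever:** I swung it open after the knob was set. A second press met a firm stop, about 8 N with no movement. It measured -70.5° against -70.2 to -70.8° for the board edges, which I took as the pipe's direction.

**Checks that disagreed or were not made:**
- **Pin position:** The pin's measured bearing changed by 3.6–4.5° between views. I put this down to seeing the sleeve's lit side from another direction, because the torque kept rising without a slip and the tab angle matched the turn. I did not measure it again.
- **Lever contact:** The first stop contact peaked at about 13 N with 5 N upward, possibly a fingertip brushing the pipe clip. That is why I pressed a second time.
- **Other items:** I did not compare before and after pictures of the other things on the table. The arm met no unexpected contact force.
- **Pictures:** I viewed 11, one over the budget of 10.

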